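# Punch the drill spot on a tube-block blank

### The arm

A 7-joint arm with a two-finger parallel gripper is mounted at the origin on the work surface. World frame = base frame: x ahead of the robot, y to its left, z up, the work surface at z = 0. Lengths are in m, angles in rad, forces in N, time in s.
With the tool pointing down it reaches from about 0.425 to 1.025 m from the base axis. Payload 9.4 kg.
Tool frame: the origin (TCP) lies midway between the tips of the shut fingers; the grasp point (between the pads) lies 19 mm behind it; z points along the fingers, y is the line along which they close (so a half turn about z gives the same grasp; the last joint's range is limited). The gripper opens to 85 mm and grips with 20 to 120 N. Pads are 22 mm wide; open, the fingers measure 114 mm over their backs; the gripper's body (76 mm by 85 mm) begins 54 mm behind the grasp point. The pads swing forward as they close: fully open they stand 13 mm farther back than shut.
Start: joints at [1.078, 0.599, -0.003, 1.599, 0.002, 0.943, -0.08], TCP at [0.293, -0.663, 0.231] pointing down, gripper open.
Joint ranges: [-2.57, 2.57], [-0.35, 1.97], [-1.29, 1.29], [0.11, 2.56], [-1.05, 4.19], [0.11, 1.86], [-2.63, 2.63]. Speed limits (rad/s): [2.22, 2.22, 3.01, 3.01, 3.14, 3.14, 3.14].

### API

Orientations are given as a unit quaternion [w, x, y, z].
In Python, from bench import manip gives the robot as it stands.
- The arm moves only by the tool send_rows, never from a script. Its argument "plan" is a list of rows, each a list of 7 numbers: the shift along the world's x, y, z in mm, then the turn, a rotation vector about the world's x, y, z in degrees, then the finger opening in mm, from 0 to 85.4. A call has 1 to 5 rows; each row is the pose to reach, as a shift and turn from the pose commanded when the call began; what a row does not reach only later rows make up. A row lasts 1/8 s, in which the tool goes at most 62.5 mm and 10.7 degrees, less where a joint would pass 70% of its speed; a pose out of reach is approached as far as the arm can. A call with a gripper value outside its range is refused whole. The fingers move at their own pace and stop on an object; "squeeze" is the grip in N (left out, the last holds). Time passes only in rows, so rows that repeat a pose let the fingers close. It gives the time, the measured TCP pose, the force, the opening and the grip force at its end, in the units of the state.
- manip.state(): the state, without advancing time (a new reading comes with each control period).
- manip.read_camera(name): name is "scene" or "side" or "wrist"; returns a dict with "img" (400x640x3 uint8, blue, green, red), "fx", "fy", "cx", "cy" (pixels), "T" (4x4, takes a point from camera to world coordinates). Camera axes: x right, y up, looking along -z (the intrinsics and any distortion apply to the point x, -y, -z); pixel columns grow to the right and rows downward; lengths in m; the calibration is good to about 2 mm. A picture is of the moment at which its call begins. There is no depth.
- manip.job_done(): hands the job in; it is judged then, once.
The state is a dict: "time": time; "joints": joint angles; "qvel": joint speeds; "joint_efforts": joint torques, N m; "tool_pos": TCP position; "tcp_rot": TCP orientation; "force": force on the tool from outside, world axes, zero at the start; "wrist_torque": the same for the moment, N m; "grip_width": opening from 0.0 (shut) to 1.0 (fully open); "finger_force": force on a finger pad.
Only numpy, scipy, OpenCV 4.12 (cv2) and the standard library are available. Lean on these libraries where they do the work, as an engineer would, in place of code of your own. Each camera call takes 0.05 s, during which the arm holds its last target. There are 200 camera calls.

### The job

Take the spring punch out of its blue stand, put its nose down through the guide hole of the marking jig onto the aluminium blank, and press straight down until the hidden spring snaps and dents the drill spot, without ramming it on to its hard end stop. Then stand the punch back in the hole of its stand, fully home and upright, let go, and leave the other things on the bench where they are.

Things in the scene. Friction and masses are not known exactly. Their poses are not given: they have to be found in the camera images.
- punch: Spring-loaded steel centre punch, 0.25 kg, 140 mm tall, at first upright in the stand, turned up to 35 deg. Origin: centre of the barrel's flat underside (shoulder, where the nose comes out); z up along the barrel. Upward from the shoulder: round barrel 24 mm across (0-30 mm), square grip 22 x 22 mm, flats facing its own x and y (30-80 mm; grip at 55), black cap 26 mm across (80-95 mm).
- punch_tip (a point): Centre of the nose's flat foot, 45 mm below the shoulder at rest. The foot bears on the blank while the barrel is pushed down over the nose; z up.
- punch_nose: Sliding nose, steel, 14 mm diameter; origin 45 mm above its foot. It goes 12 mm up into the barrel, to a hard stop. Resistance: 2.5 N at first, rising to about 14 N at 6.5 mm, then the spring snaps: only 4 to 6 N from 8 mm to the stop. There the barrel's inner pin drives the dent (from 8 mm); well made from 9.5 mm. Over 25 N on the nose spoils the punch. It springs out again when lifted.
- jig: Marking jig, fixed to the bench: two aluminium rails 42 mm tall, 110 mm long along its x, 118 mm over their outsides in y, and a steel cross bar (44 x 118 x 12 mm, top at 54 mm) over their middle. Origin: centre of its underside, on the bench. Jig and stand may swap sides; jig turned up to 30 deg.
- guide (a point): Centre of the guide hole's mouth in the top of the jig's cross bar, 54 mm above the bench. Vertical round hole, 17 mm across, 2.5 mm chamfer, through the 12 mm bar. The blank, an aluminium plate 150 x 74 x 10 mm, lies below on packing of unknown height: its top is 16 to 24 mm below the mouth, to be found by feel. The drill spot is a soft 8 mm pip in it, right under the hole.
- mark (a joint): Depth of the dent at the drill spot, m: 0 = unmarked; stays where it was driven; above 0.001 is a good mark.
- stand: The punch stand, fixed: blue plastic block 70 x 70 x 60 mm on a 90 x 90 x 6 mm foot, with one vertical hole in the middle of its top. Origin: centre of its underside, on the bench.
- stand_hole (a point): Centre of the mouth of the stand's hole, in the top face, 60 mm above the bench. Hole straight through, 17 mm diameter, 2.5 mm chamfer. The punch is home when its shoulder rests on the top face round the hole, the nose hanging free inside.
- bottle: Bystander: glass reagent bottle with blue cap, 72 mm diameter, 150 mm tall, origin under its centre.
- tube_rack: Bystander: blue tube rack with white tube tops, 70 x 140 mm, 54 mm tall, origin under its centre.
- tip_box: Bystander: pipette tip box with a pink lid, 110 x 80 mm, 57 mm tall, origin under its centre.
There are look-alikes about, which are no part of the job. Leave any purple or turquoise look-alike of the stand alone.

How it is judged:
By the outcome, as a careful person would: the job done as asked, in the order asked, and still so for the second after the job is handed in, with the robot touching nothing.
It also fails if it takes over 58 s, if anything falls off the work surface, if the arm or the gripper's body presses on something with over 40 N, if the wrist force passes 120 N, or if a joint passes its speed limit or range.

## Working session

There is one attempt and no reset: what is moved stays moved. The work goes in short steps, Python scripts to look and compute and a tool call to move; the robot and the scene stay as the last step left them, time stands still between calls to the robot, and variables do not carry over. Pictures are saved under pics/ and viewed, at most 10 in all, crops included, and the job is handed in when it is done.

Besides the shell and the picture viewer there is one more tool, called after "Call:" by a JSON object that holds its "name" and its "arguments". send_rows: Moves the arm, as the interface text tells. Its arguments: {"type":"object","properties":{"plan":{"type":"array","items":{"type":"array","items":{"type":"number"}}},"squeeze":{"type":"number"}},"required":["plan"]}

```bash
mkdir -p pics; cat > h.py <<'E'
import numpy as np, cv2
from bench import manip
def cam(n,save=None):
    c=manip.read_camera(n)
    if save: cv2.imwrite('pics/'+save,c['img'])
    return c
def ray(c,u,v):
    d=np.array([(u-c['cx'])/c['fx'],-(v-c['cy'])/c['fy'],-1.]); T=np.array(c['T'])
    return T[:3,3],T[:3,:3]@d
def onz(c,u,v,z):
    o,d=ray(c,u,v); return o+d*(z-o[2])/d[2]
def proj(c,p):
    T=np.array(c['T']); q=T[:3,:3].T@(np.array(p)-T[:3,3]); return c['cx']+c['fx']*q[0]/-q[2], c['cy']+c['fy']*q[1]/q[2]
E
python3 - <<'E'
from h import *
a=[cam(n,n+'0.png') for n in('scene','side','wrist')]
for c in a: print({k:v for k,v in c.items() if k not in('img','T')},np.round(c['T'],3).tolist())
print(manip.state())
cv2.imwrite('pics/both.png',np.vstack([a[0]['img'],a[1]['img']])[:, :])
E
```

```text
{'fx': 367.6677824112959, 'fy': 367.6677824112959, 'cx': 318.1350591077093, 'cy': 196.68169290062252} [[0.453, -0.535, 0.713, 1.277], [0.891, 0.256, -0.374, -0.376], [0.018, 0.805, 0.593, 0.634], [0.0, 0.0, 0.0, 1.0]]
{'fx': 440.2555790565526, 'fy': 440.2555790565526, 'cx': 318.4724151004586, 'cy': 200.10774723606383} [[-0.971, 0.19, -0.144, 0.394], [-0.238, -0.749, 0.618, 0.726], [0.009, 0.634, 0.773, 1.028], [0.0, 0.0, 0.0, 1.0]]
{'fx': 343.81499114864994, 'fy': 343.81499114864994, 'cx': 316.4532108328425, 'cy': 197.7121856453177} [[0.404, 0.865, 0.296, 0.368], [-0.915, 0.383, 0.13, -0.63], [-0.001, -0.323, 0.946, 0.372], [0.0, 0.0, 0.0, 1.0]]
{'time': 0.15, 'joints': array([ 1.07830543,  0.59994234, -0.00250727,  1.59992491,  0.00179203,
        0.94289296, -0.07980081]), 'qvel': array([-0.00095937, -0.00154121, -0.00066756, -0.00305563, -0.00113745,
       -0.00037921,  0.00010007]), 'joint_efforts': array([ 3.65165557e-03, -7.76994467e+01,  1.56667516e+00, -2.58232784e+01,
        1.23720689e-02,  6.90967514e-03,  5.73595017e-06]), 'tool_pos': array([ 0.29267569, -0.66292829,  0.23062272]), 'tcp_rot': array([-5.53996920e-04,  9.78464923e-01,  2.06412341e-01, -1.81355141e-04]), 'force': array([-0.01148353, -0.28614847,  0.5653871 ]), 'wrist_torque': array([0.01339213, 0.01686902, 0.0100134 ]), 'finger_force': 0.0, 'grip_width': 1.0030479589768673}
```

View pics/scene0.png

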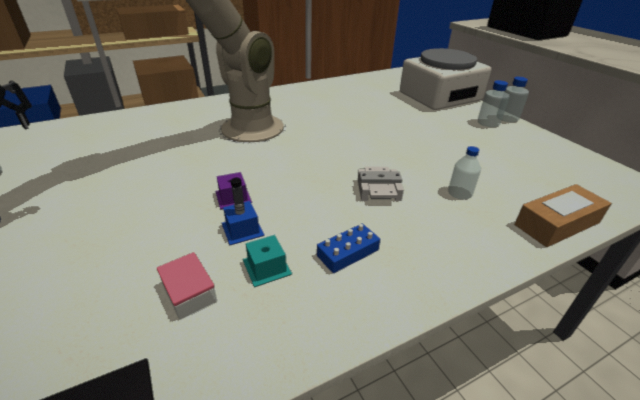

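View pics/side0.png

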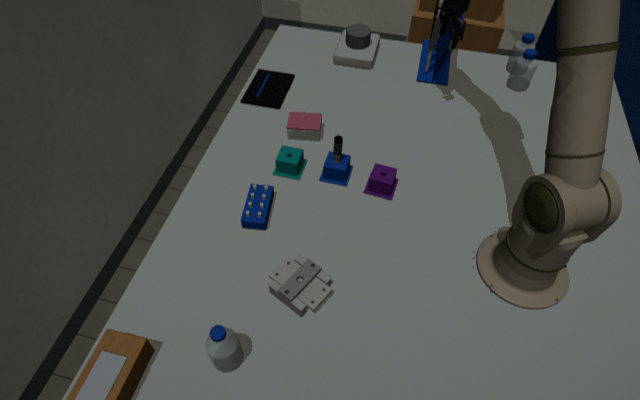

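Scene: the punch is in the blue stand at scene (240,218) / side (337,165). Look-alikes are purple (232,188)/(382,180), turquoise (266,258)/(290,160), and the blue tube rack (348,246)/(258,206). By the description I choose the blue one. The jig is at scene (380,183) / side (301,282).

```bash
python3 - <<'E'
from h import *
s=cv2.imread('pics/scene0.png'); d=cv2.imread('pics/side0.png')
def cr(i,u,v,w=38,h=28): return cv2.resize(i[v-h:v+h,u-w:u+w],(400,295),interpolation=cv2.INTER_CUBIC)
cv2.imwrite('pics/crop.png',np.vstack([np.hstack([cr(s,240,210),cr(s,380,184)]),np.hstack([cr(d,338,160),cr(d,301,282)])]))
E
```

```text
(no output)
```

View pics/crop.png

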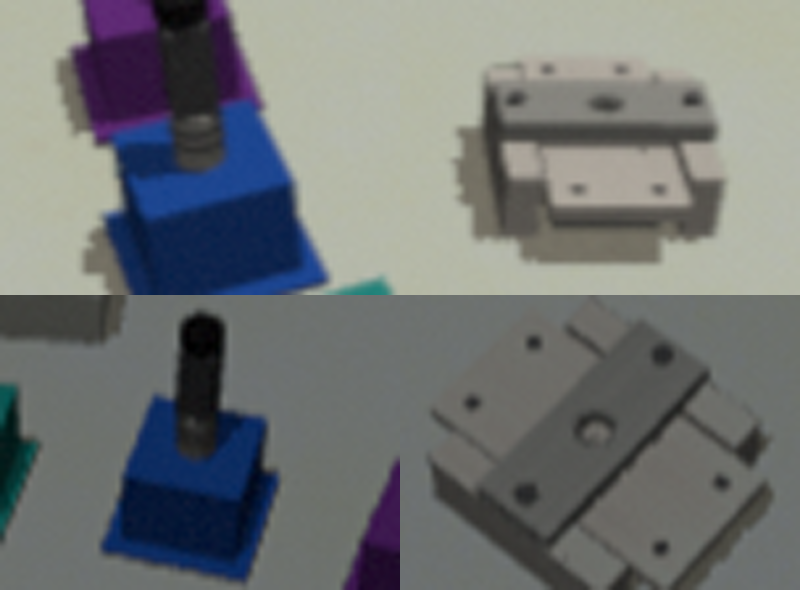

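The crop shows the dark punch in the blue stand, with the grip above the barrel. The jig's guide hole is at side crop (596,429) and scene crop (606,102), and the bar's end holes are visible too.

```bash
python3 - <<'E'
from h import *
S=manip.read_camera('scene');D=manip.read_camera('side')
def px(o,p): return (o[0]+(p[0]+.5)/5.263-.5, o[1]+(p[1]+.5)/5.268-.5)
for n,c,o,pts in [('scene',S,(202,182),[(113,135),(250,100),(293,180),(150,220)]),('side',D,(300,132),[(153,102),(267,125),(240,205),(128,180)])]:
    P=np.array([onz(c,*px(o,p),.06)[:2] for p in pts]); e=np.diff(np.vstack([P,P[:1]]),axis=0)
    print(n,'stand',P.mean(0).round(4),np.linalg.norm(e,axis=1).round(4),(np.degrees(np.arctan2(e[:,1],e[:,0]))%90).round(1))
for n,c,o,pts in [('scene',S,(342,156),[(206,102),(116,98),(292,98)]),('side',D,(263,254),[(196,134),(262,60),(126,199)])]:
    P=np.array([onz(c,*px(o,p),.054)[:2] for p in pts]); e=P[2]-P[1]
    print(n,'guide',P.round(4).tolist(),'bar deg',np.degrees(np.arctan2(e[1],e[0])),np.linalg.norm(e))
# wide blob of stand foot, blue, for a cross-check
hp=onz(D,*px((300,132),(205,28)),.155); print('cap top side',hp)
E
```

```text
scene stand [ 0.5585 -0.2164] [0.0676 0.0677 0.0676 0.0684] [88.7 88.6 89.3 88.6]
side stand [ 0.5572 -0.215 ] [0.0696 0.0674 0.0668 0.0661] [88.2 87.9 87.1  0.3]
scene guide [[0.5632, 0.2033], [0.5384, 0.1603], [0.5804, 0.2491]] bar deg 64.66159988662699 0.09818322067107248
side guide [[0.5604, 0.2059], [0.5401, 0.1591], [0.583, 0.2467]] bar deg 63.90077981196099 0.09749003432479444
cap top side [ 0.55731285 -0.2176207   0.155     ]
```

Call:
{"name": "send_rows", "arguments": {"plan": [[30, 50, 5, 0, 0, 0, 85], [60, 100, 10, 0, 0, 0, 85], [90, 150, 15, 0, 0, 0, 85], [120, 200, 20, 0, 0, 0, 85], [145, 245, 20, 0, 0, 0, 85]]}}

```text
time: 0.88
tool_pos: [0.4391, -0.4163, 0.2518]
tcp_rot: [0.0, 0.978, 0.207, 0.0]
force: [0.4, 0.2, -0.2]
grip_width: 0.998
finger_force: 0.0
```

Call:
{"name": "send_rows", "arguments": {"plan": [[30, 50, 0, 0, 0, 0, 85], [60, 100, 0, 0, 0, 0, 85], [90, 150, 0, 0, 0, 0, 85], [120, 202, 0, 0, 0, 0, 85], [120, 202, 0, 0, 0, 0, 85]]}}

```text
time: 1.5
tool_pos: [0.5606, -0.2104, 0.2512]
tcp_rot: [-0.001, 0.978, 0.211, 0.001]
force: [0.2, 0.4, -0.7]
grip_width: 0.998
finger_force: 0.0
```

```bash
python3 - <<'E'
from h import *
c=cam('wrist','w1.png'); s=manip.state(); print(s['tool_pos'],s['tcp_rot'],s['time'])
print(proj(c,(.558,-.216,.06)),proj(c,(.558,-.216,.155)),proj(c,(.558,-.216,.115)))
E
```

```text
[ 0.55896009 -0.21361615  0.25116788] [-3.17320662e-04  9.77964852e-01  2.08769335e-01  1.12750050e-04] 1.55
(np.float64(319.94897879893614), np.float64(172.881579783144)) (np.float64(321.01053019443975), np.float64(205.50496282442091)) (np.float64(320.4835030278881), np.float64(189.30847040738064))
```

View pics/w1.png

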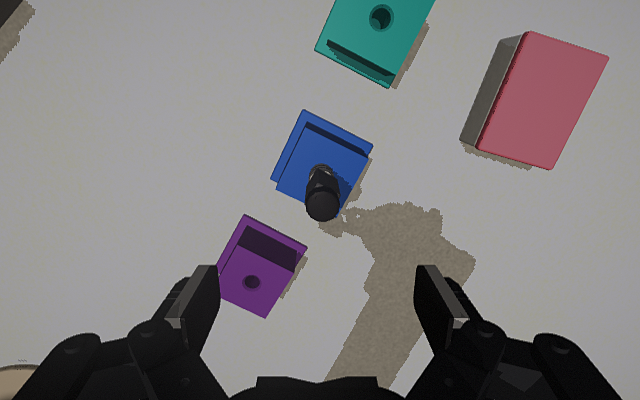

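The wrist view shows the punch cap at (322,205) and the shoulder at about (321,172), both within 2 px of the prediction. I'll zoom in for the yaw of the grip.

```bash
python3 - <<'E'
from h import *
i=cv2.imread('pics/w1.png')[145:230,265:380]
i=np.clip(cv2.resize(i,None,fx=6.5,fy=6.5,interpolation=cv2.INTER_CUBIC).astype(float)*2.2+10,0,255)
cv2.imwrite('pics/w1c.png',i)
E
```

```text
[ WARN:0@0.494] global loadsave.cpp:1063 imwrite_ Unsupported depth image for selected encoder is fallbacked to CV_8U.
```

View pics/w1c.png

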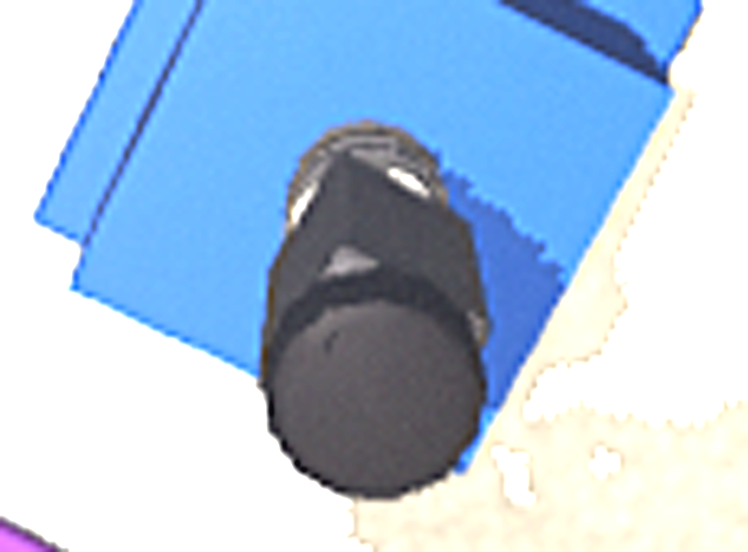

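The crop shows the square grip's lower edges: corner at crop (345,152), right corner about (457,212), left edge heading to about (295,235).

```bash
python3 - <<'E'
from h import *
c=cam('wrist')
f=lambda p: onz(c,265+p[0]/6.5-.4,145+p[1]/6.5-.4,.09)[:2]
a,b,l=f((345,152)),f((457,212)),f((295,235))
for e in(b-a,l-a): print(np.linalg.norm(e),np.degrees(np.arctan2(e[1],e[0])))
s=manip.state();print(s['tool_pos'],s['tcp_rot'])
print('cap',onz(c,265+375/6.5-.4,145+390/6.5-.4,.155),'barrel',onz(c,265+366/6.5-.4,145+195/6.5-.4,.06))
E
```

```text
0.01792172989758778 -94.6507952143539
0.013885267447138807 173.76761671019455
[ 0.55795356 -0.21566545  0.2511611 ] [ 5.03961558e-05  9.78276550e-01  2.07303973e-01 -2.26991946e-04]
cap [ 0.55730892 -0.21988377  0.155     ] barrel [ 0.55494792 -0.22107244  0.06      ]
```

Flats are at about -5 deg, so I turn the tool by -29 deg above the punch and then take one more look to centre it.

Call:
{"name": "send_rows", "arguments": {"plan": [[0, -1, 0, 0, 0, -10, 85], [0, -1, 0, 0, 0, -20, 85], [0, -1, 0, 0, 0, -29, 85], [0, -1, 0, 0, 0, -29, 85], [0, -1, 0, 0, 0, -29, 85]]}}

```text
time: 2.22
tool_pos: [0.5574, -0.2181, 0.2513]
tcp_rot: [0.0, 0.999, -0.044, -0.0]
force: [-0.5, -0.4, -0.1]
grip_width: 0.993
finger_force: 0.0
```

```bash
python3 - <<'E'
from h import *
c=cam('wrist');c=cam('wrist'); s=manip.state(); print(s['tool_pos'],s['tcp_rot'],s['time'])
hsv=cv2.cvtColor(c['img'],cv2.COLOR_BGR2HSV)
u,v=map(int,proj(c,(.558,-.217,.155)))
print(u,v)
i=c['img'][v-60:v+40,u-60:u+60]
cv2.imwrite('pics/w2c.png',np.clip(cv2.resize(i,None,fx=6,fy=6,interpolation=cv2.INTER_CUBIC)*2.2+10.,0,255).astype(np.uint8))
print('org',u-60,v-60)
for d in (-1,1): pass
for p in [(.558,-.217,.155),(.558,-.217,.06)]: print((np.array(proj(c,p))-[u-60,v-60])*6+2.5)
np.save('T2.npy',c['T'])
E
```

```text
[ 0.55754834 -0.21777842  0.25128737] [ 1.38664479e-05  9.99010818e-01 -4.44677629e-02 -5.24759344e-05] 2.325
313 199
org 253 139
[365.62981755 364.4155497 ]
[369.90113738 176.51452166]
```

View pics/w2c.png

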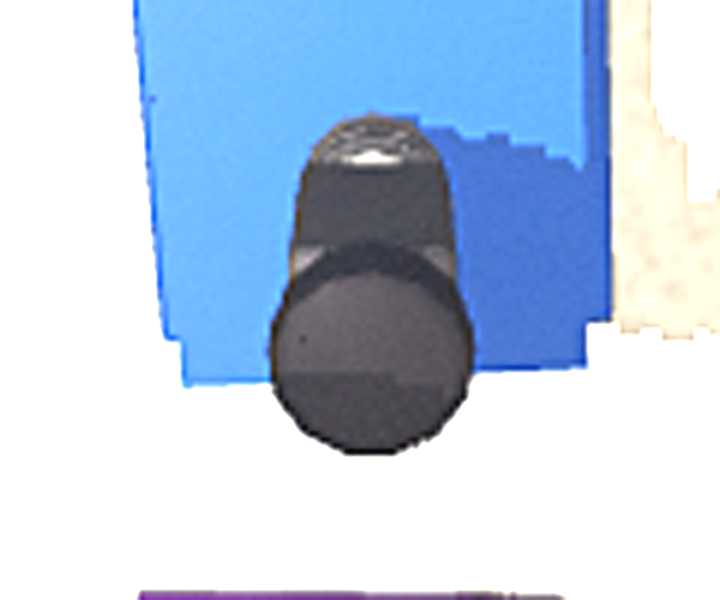

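The flats sit square to the tool, and the cap and barrel are within 1 mm of (0.558,-0.2178). Descending.

Call:
{"name": "send_rows", "arguments": {"plan": [[0.5, 0, -50, 0, 0, 0, 85], [0.5, 0, -100, 0, 0, 0, 85], [0.5, 0, -135, 0, 0, 0, 85], [0.5, 0, -155, 0, 0, 0, 85], [0.5, 0, -155, 0, 0, 0, 85]], "squeeze": 60}}

```text
time: 2.95
tool_pos: [0.5574, -0.2171, 0.0949]
tcp_rot: [-0.0, 0.999, -0.045, -0.001]
force: [0.1, 0.1, 0.1]
grip_width: 0.992
finger_force: 0.0
```

Call:
{"name": "send_rows", "arguments": {"plan": [[0, 0, 0, 0, 0, 0, 10], [0, 0, 0, 0, 0, 0, 10], [0, 0, 0, 0, 0, 0, 10], [0, 0, 0, 0, 0, 0, 10], [0, 0, 0, 0, 0, 0, 10]], "squeeze": 60}}

```text
time: 3.58
tool_pos: [0.5587, -0.2173, 0.097]
tcp_rot: [0.0, 0.999, -0.045, 0.001]
force: [-0.6, 0.3, 5.8]
grip_width: 0.251
finger_force: 58.4
```

Call:
{"name": "send_rows", "arguments": {"plan": [[0, 0, 0, 0, 0, 0, 10], [0, 0, 0, 0, 0, 0, 10], [0, 0, 0, 0, 0, 0, 10]]}}

```text
time: 3.95
tool_pos: [0.5587, -0.2174, 0.097]
tcp_rot: [0.0, 0.999, -0.045, 0.0]
force: [-0.3, 1.1, 7.7]
grip_width: 0.247
finger_force: 58.4
```

Call:
{"name": "send_rows", "arguments": {"plan": [[0, 0, 15, 0, 0, 0, 10], [0, 0, 40, 0, 0, 0, 10], [0, 0, 70, 0, 0, 0, 10], [0, 0, 90, 0, 0, 0, 10], [0, 0, 90, 0, 0, 0, 10]]}}

```text
time: 4.58
tool_pos: [0.559, -0.2175, 0.1881]
tcp_rot: [0.0, 0.999, -0.045, 0.001]
force: [0.8, -0.4, -3.2]
grip_width: 0.256
finger_force: 58.9
```

Call:
{"name": "send_rows", "arguments": {"plan": [[0, 30, 0, 0, 0, 0, 10], [0, 75, 0, 0, 0, 0, 10], [0, 125, 0, 0, 0, 0, 10], [0, 175, 0, 0, 0, 0, 10], [0, 220, 0, 0, 0, 0, 10]]}}

```text
time: 5.2
tool_pos: [0.5575, 0.0047, 0.1854]
tcp_rot: [0.0, 0.999, -0.045, -0.001]
force: [0.2, 0.2, -2.3]
grip_width: 0.253
finger_force: 59.1
```

Call:
{"name": "send_rows", "arguments": {"plan": [[0, 50, 0, 0, 0, 0, 10], [1, 100, 0, 0, 0, 0, 10], [2, 145, 0, 0, 0, 0, 10], [4, 180, 0, 0, 0, 0, 10], [4, 200, 0, 0, 0, 0, 10]]}}

```text
time: 5.82
tool_pos: [0.5616, 0.2047, 0.1853]
tcp_rot: [0.0, 0.999, -0.044, -0.001]
force: [-0.4, 0.2, -2.7]
grip_width: 0.255
finger_force: 59.0
```

Call:
{"name": "send_rows", "arguments": {"plan": [[0, 0, 0, 0, 0, 0, 10], [0, 0, 0, 0, 0, 0, 10], [0, 0, 0, 0, 0, 0, 10]]}}

```text
time: 6.2
tool_pos: [0.5625, 0.2009, 0.1863]
tcp_rot: [0.0, 0.999, -0.046, -0.0]
force: [0.3, -0.1, -3.0]
grip_width: 0.253
finger_force: 59.0
```

```bash
python3 - <<'E'
from h import *
D=cam('side','d3.png');S=cam('scene','s3.png');W=cam('wrist','w3.png'); s=manip.state(); print(s['tool_pos'],s['tcp_rot'],s['force'],s['grip_width'])
t=s['tool_pos']
def cr(c,p,w=38,h=28):
    u,v=map(int,proj(c,p)); print(u-w,v-h); return cv2.resize(c['img'][v-h:v+h,u-w:u+w],(400,295),interpolation=cv2.INTER_CUBIC)
g=(.562,.204,.07)
w=cv2.resize(W['img'],(400,250))
cv2.imwrite('pics/c3.png',np.vstack([np.hstack([cr(S,g),cr(D,g)]),np.hstack([w,w*0])]))
print(proj(S,(t[0],t[1],t[2]+.019-.1)),proj(D,(t[0],t[1],t[2]+.019-.1)))
E
```

```text
[0.56251339 0.20181076 0.18638681] [ 6.81161072e-05  9.98948953e-01 -4.58364895e-02  4.24584289e-05] [ 0.6611478  -0.52582031 -3.3145851 ] 0.25125327201013653
343 142
261 247
(np.float64(382.32790109378476), np.float64(159.67969870996936)) (np.float64(298.9598648049549), np.float64(266.80212440002856))
```

View pics/c3.png

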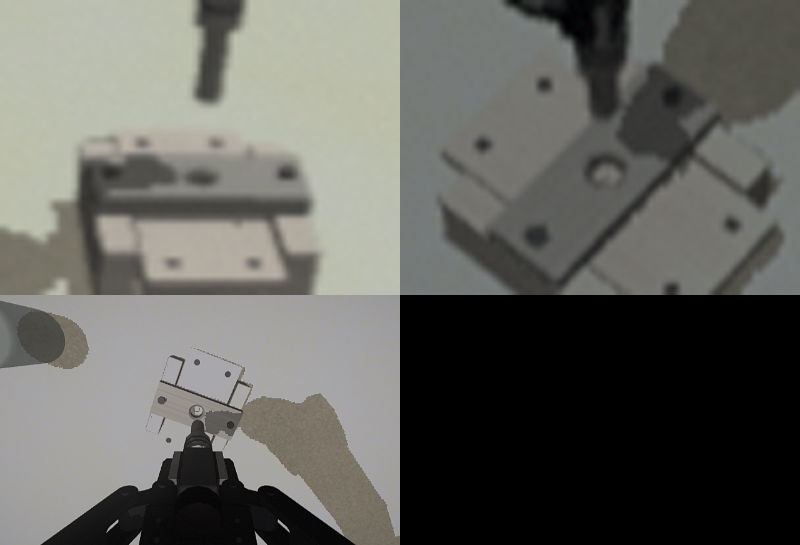

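The punch is held upright. The foot is at scene (381.6,160.6) and side (299.0,268.4), matching the prediction within about 1 px. The guide hole is at side (299.6,279.8), scene (380.8,175.2) and wrist (315,186).

```bash
python3 - <<'E'
from h import *
D=cam('side');S=cam('scene');W=cam('wrist')
t=manip.state()['tool_pos'];print(t)
print('S',onz(S,380.8,175.2,.054),'D',onz(D,299.6,279.8,.054),'W',onz(W,315,185.6,.054))
print('foot S',onz(S,381.6,160.0,t[2]-.081),'D',onz(D,299.0,267.8,t[2]-.081))
i=W['img'];u,v=map(int,proj(W,(.562,.204,.08)))
print(u-55,v-50);cv2.imwrite('pics/w4.png',cv2.resize(i[v-50:v+50,u-55:u+55],None,fx=6,fy=6,interpolation=cv2.INTER_CUBIC))
print('pred foot',proj(W,(t[0],t[1],t[2]-.081)),'pred guide',proj(W,(.562,.204,.054)))
E
```

```text
[0.56242165 0.20244048 0.18635723]
S [0.56436098 0.20269891 0.054     ] D [0.56043908 0.20817351 0.054     ] W [0.56247259 0.20228828 0.054     ]
foot S [0.56306149 0.19894512 0.10535723] D [0.56169101 0.2044357  0.10535723]
257 146
pred foot (np.float64(314.5251754429859), np.float64(207.23519148334105)) pred guide (np.float64(313.0027258885328), np.float64(186.32071847043588))
```

View pics/w4.png

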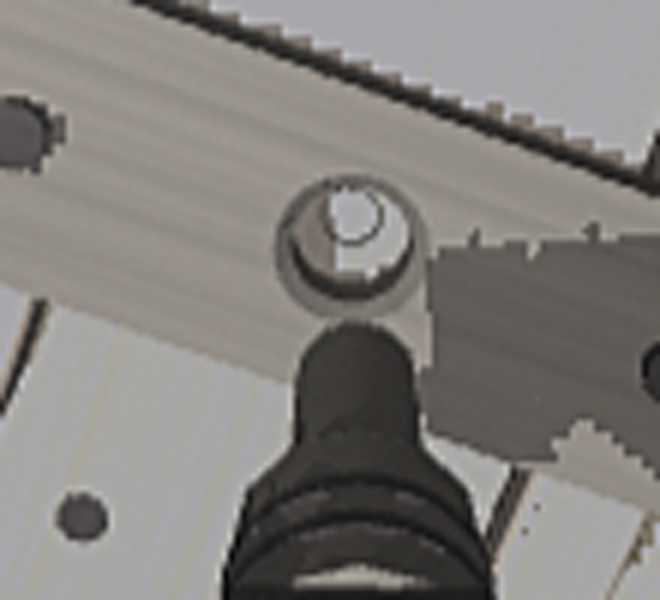

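The wrist crop shows the chamfer ring centred at crop (351,247), and the nose foot centre at about crop (355,374).

```bash
python3 - <<'E'
from h import *
W=cam('wrist');t=manip.state()['tool_pos']
g=onz(W,315.1,186.8,.054);f=onz(W,315.8,207.9,t[2]-.081)
print(t,g,f,(g-f)*1e3)
E
```

```text
[0.56237243 0.2025556  0.18634151] [0.56140019 0.20246937 0.054     ] [0.56182416 0.20177673 0.10534151] [ -0.42397028   0.69263832 -51.34151401]
```

Call:
{"name": "send_rows", "arguments": {"plan": [[-0.5, 1, -15, 0, 0, 0, 10], [-0.5, 1, -35, 0, 0, 0, 10], [-0.5, 1, -46, 0, 0, 0, 10], [-0.5, 1, -46, 0, 0, 0, 10], [-0.5, 1, -46, 0, 0, 0, 10]]}}

```text
time: 7.18
tool_pos: [0.5621, 0.2038, 0.1405]
tcp_rot: [-0.0, 0.999, -0.045, 0.0]
force: [0.1, -0.2, -1.9]
grip_width: 0.25
finger_force: 59.2
```

```bash
python3 - <<'E'
from h import *
W=cam('wrist');W=cam('wrist');D=cam('side');t=manip.state()['tool_pos'];print(t)
i=W['img'];u,v=map(int,proj(W,(.562,.204,.06)))
print('W',u-35,v-30,'fx6 ; side org',261,247)
a=cv2.resize(i[v-30:v+30,u-35:u+35],(420,360),interpolation=cv2.INTER_CUBIC)
b=cv2.resize(D['img'][250:300,270:323],(382,360),interpolation=cv2.INTER_CUBIC)
cv2.imwrite('pics/w5.png',np.clip(np.hstack([a,b[:,:380]])*1.3,0,255).astype(np.uint8))
print('pred foot',proj(W,(t[0],t[1],t[2]-.081)),'pred guide',proj(W,(.562,.204,.054)))
E
```

```text
[0.56218993 0.20387479 0.14087814]
W 279 177 fx6 ; side org 261 247
pred foot (np.float64(314.8408629741421), np.float64(207.3422219952071)) pred guide (np.float64(314.72495365983656), np.float64(204.70480736224826))
```

View pics/w5.png

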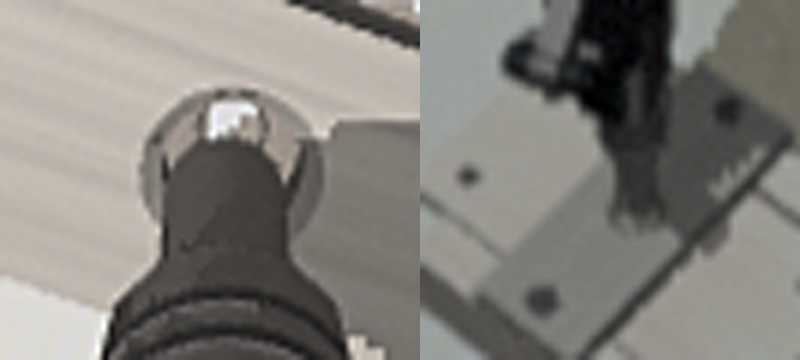

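The foot is 0.5 mm off the hole centre and about 6 mm above the mouth. Correcting and entering the hole.

Call:
{"name": "send_rows", "arguments": {"plan": [[0.4, -0.5, -4, 0, 0, 0, 10], [0.4, -0.5, -9, 0, 0, 0, 10], [0.4, -0.5, -14, 0, 0, 0, 10], [0.4, -0.5, -18, 0, 0, 0, 10], [0.4, -0.5, -18, 0, 0, 0, 10]], "squeeze": 100}}

```text
time: 7.95
tool_pos: [0.562, 0.2032, 0.1218]
tcp_rot: [0.0, 0.999, -0.045, -0.0]
force: [-0.3, -0.3, -2.3]
grip_width: 0.249
finger_force: 97.6
```

Call:
{"name": "send_rows", "arguments": {"plan": [[0, 0, 0, 0, 0, 0, 10], [0, 0, 0, 0, 0, 0, 10], [0, 0, -1.5, 0, 0, 0, 10], [0, 0, -3, 0, 0, 0, 10], [0, 0, -3, 0, 0, 0, 10]]}}

```text
time: 8.57
tool_pos: [0.5623, 0.2033, 0.1193]
tcp_rot: [-0.0, 0.999, -0.045, -0.0]
force: [-0.9, 0.3, -2.8]
grip_width: 0.245
finger_force: 97.6
```

Call:
{"name": "send_rows", "arguments": {"plan": [[0, 0, -1, 0, 0, 0, 10], [0, 0, -1, 0, 0, 0, 10], [0, 0, -1, 0, 0, 0, 10]]}}

```text
time: 8.95
tool_pos: [0.5623, 0.2033, 0.1184]
tcp_rot: [-0.0, 0.999, -0.045, 0.0]
force: [-0.1, -0.5, 1.0]
grip_width: 0.252
finger_force: 97.6
```

Call:
{"name": "send_rows", "arguments": {"plan": [[0, 0, -1, 0, 0, 0, 10], [0, 0, -1, 0, 0, 0, 10], [0, 0, -1, 0, 0, 0, 10]]}}

```text
time: 9.32
tool_pos: [0.5623, 0.2033, 0.1173]
tcp_rot: [-0.0, 0.999, -0.045, 0.0]
force: [-0.8, 0.3, 2.2]
grip_width: 0.246
finger_force: 97.6
```

Call:
{"name": "send_rows", "arguments": {"plan": [[0, 0, -1, 0, 0, 0, 10], [0, 0, -1, 0, 0, 0, 10], [0, 0, -1, 0, 0, 0, 10]]}}

```text
time: 9.7
tool_pos: [0.5623, 0.2033, 0.1163]
tcp_rot: [-0.0, 0.999, -0.045, 0.0]
force: [-0.2, 0.5, 1.0]
grip_width: 0.247
finger_force: 97.8
```

Call:
{"name": "send_rows", "arguments": {"plan": [[0, 0, -1, 0, 0, 0, 10], [0, 0, -1, 0, 0, 0, 10], [0, 0, -1, 0, 0, 0, 10]]}}

```text
time: 10.07
tool_pos: [0.5623, 0.2033, 0.1153]
tcp_rot: [-0.0, 0.999, -0.045, 0.0]
force: [-0.1, 0.6, 1.8]
grip_width: 0.25
finger_force: 97.9
```

Call:
{"name": "send_rows", "arguments": {"plan": [[0, 0, -1, 0, 0, 0, 10], [0, 0, -1, 0, 0, 0, 10], [0, 0, -1, 0, 0, 0, 10]]}}

```text
time: 10.45
tool_pos: [0.5622, 0.2033, 0.1142]
tcp_rot: [-0.0, 0.999, -0.045, -0.0]
force: [-1.2, 0.8, 2.2]
grip_width: 0.25
finger_force: 97.9
```

Call:
{"name": "send_rows", "arguments": {"plan": [[0, 0, -1, 0, 0, 0, 10], [0, 0, -1, 0, 0, 0, 10], [0, 0, -1, 0, 0, 0, 10]]}}

```text
time: 10.82
tool_pos: [0.5623, 0.2033, 0.1133]
tcp_rot: [-0.0, 0.999, -0.045, 0.0]
force: [-0.1, 0.1, 3.4]
grip_width: 0.248
finger_force: 97.9
```

```bash
python3 - <<'E'
from h import *
f=[]
for _ in range(6): manip.read_camera('side'); s=manip.state(); f.append(np.r_[s['force'],s['wrist_torque'],s['tool_pos'][2]])
print(np.mean(f,0).round(4),np.std(f,0).round(3))
E
```

```text
[-0.4074  0.4757  3.4387  0.0874  0.0148 -0.0079  0.1133] [0.439 0.472 0.47  0.028 0.05  0.031 0.   ]
```

Call:
{"name": "send_rows", "arguments": {"plan": [[0, 0, -1, 0, 0, 0, 10], [0, 0, -1, 0, 0, 0, 10], [0, 0, -1, 0, 0, 0, 10]]}}

```text
time: 11.5
tool_pos: [0.5623, 0.2033, 0.1124]
tcp_rot: [-0.0, 0.999, -0.045, 0.0]
force: [-0.3, 0.2, 5.1]
grip_width: 0.248
finger_force: 98.1
```

Call:
{"name": "send_rows", "arguments": {"plan": [[0, 0, -0.5, 0, 0, 0, 10], [0, 0, -0.5, 0, 0, 0, 10], [0, 0, -0.5, 0, 0, 0, 10]]}}

```text
time: 11.88
tool_pos: [0.5623, 0.2033, 0.112]
tcp_rot: [-0.0, 0.999, -0.045, 0.0]
force: [-1.1, 0.2, 5.7]
grip_width: 0.25
finger_force: 98.2
```

Call:
{"name": "send_rows", "arguments": {"plan": [[0, 0, -1, 0, 0, 0, 10], [0, 0, -1, 0, 0, 0, 10], [0, 0, -1, 0, 0, 0, 10]]}}

```text
time: 12.25
tool_pos: [0.5624, 0.2033, 0.1112]
tcp_rot: [-0.0, 0.999, -0.045, 0.0]
force: [-0.7, -0.6, 8.0]
grip_width: 0.249
finger_force: 98.8
```

Call:
{"name": "send_rows", "arguments": {"plan": [[0, 0, -1, 0, 0, 0, 10], [0, 0, -1, 0, 0, 0, 10], [0, 0, -1, 0, 0, 0, 10]]}}

```text
time: 12.62
tool_pos: [0.5623, 0.2033, 0.1097]
tcp_rot: [-0.0, 0.999, -0.045, 0.0]
force: [0.9, 0.6, 2.6]
grip_width: 0.243
finger_force: 98.0
```

The spring has snapped: force fell from about 10.6 N to 5.2 N. So travel is now about 8 to 9 mm, and I go about 1.8 mm more, short of the stop.

Call:
{"name": "send_rows", "arguments": {"plan": [[0, 0, -1, 0, 0, 0, 10], [0, 0, -1, 0, 0, 0, 10], [0, 0, -1, 0, 0, 0, 10]]}}

```text
time: 13.0
tool_pos: [0.5619, 0.2031, 0.1083]
tcp_rot: [0.0, 0.999, -0.045, -0.0]
force: [0.5, 0.1, -2.0]
grip_width: 0.246
finger_force: 97.5
```

Call:
{"name": "send_rows", "arguments": {"plan": [[0, 0, -0.8, 0, 0, 0, 10], [0, 0, -0.8, 0, 0, 0, 10], [0, 0, -0.8, 0, 0, 0, 10]]}}

```text
time: 13.38
tool_pos: [0.5619, 0.2031, 0.1077]
tcp_rot: [0.0, 0.999, -0.045, -0.0]
force: [0.8, 0.8, -2.3]
grip_width: 0.245
finger_force: 97.6
```

```bash
python3 - <<'E'
from h import *
f=[]
for _ in range(5): manip.read_camera('side'); s=manip.state(); f.append(np.r_[s['force'],s['tool_pos'][2]])
print(np.mean(f,0).round(4))
E
```

```text
[ 0.1131  0.1438 -2.9918  0.1079]
```

Force has returned to the free-hanging value, which doesn't fit a nose resting on the blank. I'll look before going further.

```bash
python3 - <<'E'
from h import *
W=cam('wrist','w6.png');D=cam('side','d6.png');S=cam('scene','s6.png');t=manip.state()['tool_pos'];print(t)
def cr(c,p,w,h,dx=0,dy=0):
    u,v=map(int,proj(c,p));u+=dx;v+=dy; print(u-w,v-h); return np.clip(cv2.resize(c['img'][v-h:v+h,u-w:u+w],(400,300),interpolation=cv2.INTER_CUBIC)*1.8+10,0,255).astype(np.uint8)
g=(.562,.204,.07)
cv2.imwrite('pics/c6.png',np.vstack([np.hstack([cr(W,g,56,42),cr(D,g,40,30)]),np.hstack([cr(S,g,40,30,0,-8),cr(W,(t[0],t[1],t[2]+.03),80,60)])]))
for z in(.054,.0709,.1009,.1509):print(z,proj(S,(t[0],t[1],z)),proj(W,(t[0],t[1],z)))
E
```

```text
[0.5622014  0.20324073 0.10797755]
257 191
259 245
341 132
233 247
0.054 (np.float64(380.5278954259193), np.float64(174.79049488037003)) (np.float64(314.5586127977583), np.float64(222.44336454352216))
0.0709 (np.float64(381.22263450377795), np.float64(169.8646640830798)) (np.float64(314.42109149103857), np.float64(234.0670057528015))
0.1009 (np.float64(382.4887818660978), np.float64(160.88744102194732)) (np.float64(314.11212360097466), np.float64(260.1817365167367))
0.1509 (np.float64(384.6978112425578), np.float64(145.22500705001028)) (np.float64(313.27166701365536), np.float64(331.2192074075756))
```

View pics/c6.png

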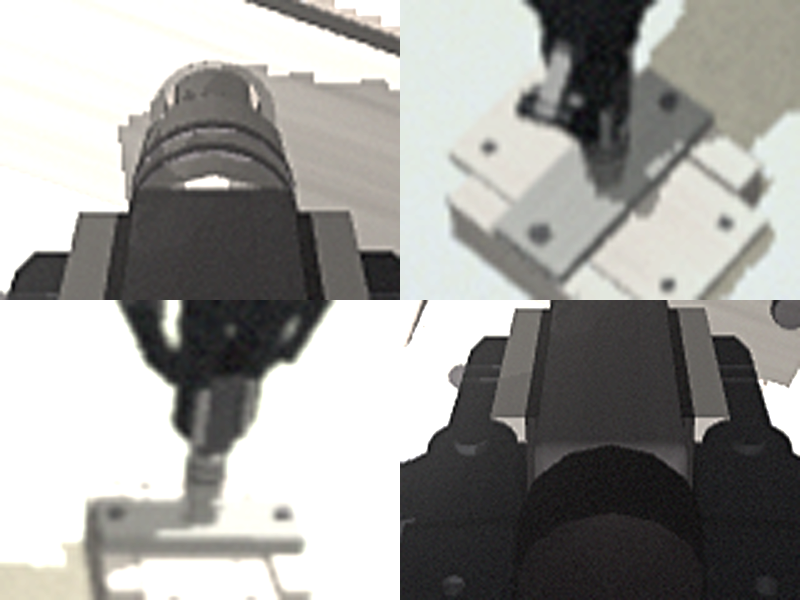

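```bash
python3 - <<'E'
from h import *
W=cam('wrist');t=manip.state()['tool_pos']
def zx(v,dx):
    o,d=ray(W,314.4,v); k=(t[0]+dx-o[0])/d[0]; return (o+k*d)[2]
print('TCP',t,'grip low edge z',zx(244.2,.011),'expect TCP-.007',t[2]-.007)
print('pad low edges? shoulder',zx(219,.012),'expect',t[2]-.037)
# same for picture w5-era: grip edge in w2 not gripped
s=manip.state();print(s['joint_efforts'].round(2),s['force'],s['time'])
# profile of brightness down the punch's centre line
print(W['img'][205:262,312:317].mean((1,2)).round().astype(int).tolist())
w3=cv2.imread('pics/w3.png');print(w3[205:330,312:317].mean((1,2)).round().astype(int).tolist())
E
```

```text
TCP [0.56222296 0.20330018 0.10799301] grip low edge z 0.10578291273825732 expect TCP-.007 0.10099300971605488
pad low edges? shoulder 0.07764738582810088 expect 0.07099300971605488
[ 0.000e+00 -7.020e+01  3.000e+00 -1.685e+01  1.000e-02  1.000e-02
 -0.000e+00] [ 0.17781446  0.32261181 -2.9626437 ] 13.825
[141, 146, 151, 105, 99, 81, 60, 57, 58, 56, 54, 55, 54, 59, 58, 56, 57, 55, 55, 49, 34, 32, 71, 63, 55, 52, 34, 29, 53, 64, 57, 55, 55, 54, 49, 81, 151, 163, 105, 41, 26, 30, 31, 31, 30, 30, 29, 30, 29, 27, 28, 29, 28, 29, 28, 27, 27]
[58, 58, 58, 58, 58, 58, 58, 57, 57, 56, 51, 49, 51, 58, 57, 56, 57, 57, 57, 52, 37, 33, 47, 51, 52, 51, 35, 28, 53, 65, 57, 54, 55, 54, 47, 78, 144, 159, 103, 40, 28, 32, 31, 31, 32, 31, 31, 30, 30, 30, 30, 29, 29, 30, 29, 29, 29, 29, 28, 29, 28, 28, 27, 28, 28, 28, 28, 27, 27, 27, 27, 27, 26, 27, 26, 26, 26, 26, 26, 26, 27, 26, 25, 25, 25, 25, 24, 25, 24, 25, 25, 24, 24, 23, 23, 24, 23, 22, 25, 31, 20, 10, 10, 9, 10, 9, 8, 9, 10, 10, 9, 8, 8, 7, 7, 8, 8, 8, 8, 8, 7, 8, 7, 9, 7]
```

Comparing the wrist images shows no slip in the grip. By kinematics the travel is about 10.5 mm. To settle the zero force reading, I'll ease up in small steps and feel for the spring.

Call:
{"name": "send_rows", "arguments": {"plan": [[0, 0, 1, 0, 0, 0, 10], [0, 0, 1, 0, 0, 0, 10], [0, 0, 1, 0, 0, 0, 10]]}}

```text
time: 14.2
tool_pos: [0.5622, 0.2033, 0.109]
tcp_rot: [-0.0, 0.999, -0.045, -0.0]
force: [0.4, 0.3, -3.0]
grip_width: 0.248
finger_force: 97.6
```

Call:
{"name": "send_rows", "arguments": {"plan": [[0, 0, 1, 0, 0, 0, 10], [0, 0, 1, 0, 0, 0, 10], [0, 0, 1, 0, 0, 0, 10]]}}

```text
time: 14.58
tool_pos: [0.5622, 0.2033, 0.11]
tcp_rot: [0.0, 0.999, -0.045, -0.0]
force: [0.3, 0.1, -3.4]
grip_width: 0.246
finger_force: 97.6
```

Call:
{"name": "send_rows", "arguments": {"plan": [[0, 0, 1, 0, 0, 0, 10], [0, 0, 1, 0, 0, 0, 10], [0, 0, 1, 0, 0, 0, 10]]}}

```text
time: 14.95
tool_pos: [0.5622, 0.2032, 0.1109]
tcp_rot: [0.0, 0.999, -0.045, -0.0]
force: [-0.0, -0.6, -3.1]
grip_width: 0.246
finger_force: 97.6
```

Call:
{"name": "send_rows", "arguments": {"plan": [[0, 0, 1, 0, 0, 0, 10], [0, 0, 1, 0, 0, 0, 10], [0, 0, 1, 0, 0, 0, 10]]}}

```text
time: 15.32
tool_pos: [0.5622, 0.2033, 0.112]
tcp_rot: [0.0, 0.999, -0.045, -0.0]
force: [-0.2, -0.9, -1.5]
grip_width: 0.245
finger_force: 97.6
```

Call:
{"name": "send_rows", "arguments": {"plan": [[0, 0, 1, 0, 0, 0, 10], [0, 0, 1, 0, 0, 0, 10], [0, 0, 1, 0, 0, 0, 10]]}}

```text
time: 15.7
tool_pos: [0.5622, 0.2032, 0.113]
tcp_rot: [-0.0, 0.999, -0.045, -0.0]
force: [-0.5, 0.4, -2.0]
grip_width: 0.251
finger_force: 97.6
```

Call:
{"name": "send_rows", "arguments": {"plan": [[0, 0, 1, 0, 0, 0, 10], [0, 0, 1, 0, 0, 0, 10], [0, 0, 1, 0, 0, 0, 10]]}}

```text
time: 16.08
tool_pos: [0.5622, 0.2033, 0.114]
tcp_rot: [-0.0, 0.999, -0.045, -0.0]
force: [1.2, -0.4, -3.8]
grip_width: 0.246
finger_force: 97.6
```

Call:
{"name": "send_rows", "arguments": {"plan": [[0, 0, 1.5, 0, 0, 0, 10], [0, 0, 1.5, 0, 0, 0, 10], [0, 0, 1.5, 0, 0, 0, 10]]}}

```text
time: 16.45
tool_pos: [0.5622, 0.2033, 0.1155]
tcp_rot: [-0.0, 0.999, -0.045, -0.0]
force: [-0.4, 0.9, -2.3]
grip_width: 0.248
finger_force: 97.6
```

Call:
{"name": "send_rows", "arguments": {"plan": [[0, 0, 1.5, 0, 0, 0, 10], [0, 0, 1.5, 0, 0, 0, 10], [0, 0, 1.5, 0, 0, 0, 10]]}}

```text
time: 16.82
tool_pos: [0.5622, 0.2033, 0.117]
tcp_rot: [-0.0, 0.999, -0.045, 0.0]
force: [0.0, 0.5, -3.6]
grip_width: 0.248
finger_force: 97.6
```

Call:
{"name": "send_rows", "arguments": {"plan": [[0, 0, 2, 0, 0, 0, 10], [0, 0, 4, 0, 0, 0, 10], [0, 0, 4, 0, 0, 0, 10]]}}

```text
time: 17.2
tool_pos: [0.5624, 0.2033, 0.1212]
tcp_rot: [-0.0, 0.999, -0.045, 0.0]
force: [0.5, 0.4, -2.7]
grip_width: 0.248
finger_force: 97.6
```

Call:
{"name": "send_rows", "arguments": {"plan": [[0, 0, -2, 0, 0, 0, 10], [0, 0, -2, 0, 0, 0, 10], [0, 0, -2, 0, 0, 0, 10]]}}

```text
time: 17.58
tool_pos: [0.5622, 0.2033, 0.1189]
tcp_rot: [0.0, 0.999, -0.045, -0.0]
force: [-0.0, -0.1, -3.1]
grip_width: 0.249
finger_force: 97.6
```

Call:
{"name": "send_rows", "arguments": {"plan": [[0, 0, -2, 0, 0, 0, 10], [0, 0, -2, 0, 0, 0, 10], [0, 0, -2, 0, 0, 0, 10]]}}

```text
time: 17.95
tool_pos: [0.5622, 0.2032, 0.1169]
tcp_rot: [0.0, 0.999, -0.045, -0.0]
force: [-0.6, -0.3, -4.0]
grip_width: 0.249
finger_force: 97.6
```

Call:
{"name": "send_rows", "arguments": {"plan": [[0, 0, -2, 0, 0, 0, 10], [0, 0, -2, 0, 0, 0, 10], [0, 0, -2, 0, 0, 0, 10]]}}

```text
time: 18.32
tool_pos: [0.5622, 0.2033, 0.115]
tcp_rot: [0.0, 0.999, -0.045, -0.0]
force: [-1.1, -0.7, -3.1]
grip_width: 0.247
finger_force: 97.6
```

Call:
{"name": "send_rows", "arguments": {"plan": [[0, 0, 10, 0, 0, 0, 10], [0, 0, 35, 0, 0, 0, 10], [0, 0, 60, 0, 0, 0, 10], [0, 0, 71, 0, 0, 0, 10], [0, 0, 71, 0, 0, 0, 10]]}}

```text
time: 18.95
tool_pos: [0.5625, 0.2034, 0.1868]
tcp_rot: [-0.0, 0.999, -0.045, 0.001]
force: [0.7, -0.6, -3.2]
grip_width: 0.249
finger_force: 97.7
```

```bash
python3 - <<'E'
from h import *
W=cam('wrist','w7.png');W=cam('wrist','w7.png');s=manip.state();print(s['tool_pos'],s['force'])
w3=cv2.imread('pics/w3.png')
for i in(w3,W['img']):
    print(i[190:215,313:318].mean((1,2)).round().astype(int).tolist())
    for r in (205,210,215,225,240): print(r,i[r,295:336].mean(1).round().astype(int).tolist())
E
```

```text
[0.56183319 0.20317659 0.18543143] [-0.81392029  1.09654709 -2.78195219]
[173, 134, 117, 67, 51, 50, 88, 114, 119, 101, 61, 54, 56, 57, 57, 57, 56, 56, 57, 56, 57, 56, 55, 55, 54]
205 [142, 142, 143, 144, 144, 143, 141, 140, 141, 140, 142, 146, 85, 52, 58, 62, 60, 61, 60, 57, 57, 55, 54, 52, 50, 49, 49, 51, 45, 40, 95, 155, 150, 84, 92, 92, 93, 93, 93, 93, 94]
210 [167, 169, 166, 166, 166, 168, 169, 165, 164, 159, 152, 66, 55, 59, 61, 60, 60, 59, 59, 58, 58, 55, 54, 54, 49, 50, 49, 50, 49, 45, 41, 95, 156, 151, 82, 88, 89, 90, 89, 89, 90]
215 [165, 165, 165, 166, 168, 167, 166, 166, 166, 170, 182, 42, 58, 60, 62, 61, 61, 52, 52, 52, 50, 50, 50, 51, 49, 50, 49, 50, 48, 47, 43, 43, 163, 154, 82, 88, 88, 88, 90, 90, 91]
225 [168, 167, 168, 173, 180, 104, 54, 52, 58, 61, 61, 52, 48, 51, 45, 45, 37, 41, 37, 37, 34, 35, 33, 36, 33, 33, 36, 36, 46, 46, 50, 51, 48, 47, 46, 44, 38, 73, 156, 176, 168]
240 [41, 43, 31, 39, 52, 50, 49, 48, 49, 51, 49, 49, 51, 47, 45, 41, 39, 39, 49, 80, 109, 112, 132, 77, 74, 47, 43, 45, 44, 46, 46, 46, 49, 48, 46, 45, 45, 50, 49, 40, 24]
[120, 114, 80, 52, 48, 
[... 307 characters left out ...]
166, 167, 165, 165, 165, 168, 169, 167, 167, 171, 93, 54, 57, 59, 60, 59, 60, 58, 57, 56, 54, 50, 51, 49, 48, 47, 42, 44, 110, 151, 149, 82, 89, 91, 91, 90, 89, 88, 88]
215 [167, 168, 166, 164, 166, 167, 168, 167, 167, 172, 181, 50, 57, 60, 62, 62, 50, 50, 50, 50, 50, 52, 51, 50, 48, 48, 49, 49, 47, 47, 42, 45, 158, 151, 81, 90, 90, 90, 89, 88, 89]
225 [163, 168, 170, 176, 180, 106, 54, 53, 56, 60, 62, 62, 64, 63, 47, 44, 34, 34, 32, 34, 36, 35, 32, 34, 33, 34, 34, 39, 42, 47, 51, 51, 49, 48, 47, 41, 36, 74, 156, 177, 168]
240 [41, 43, 32, 39, 51, 50, 47, 49, 62, 60, 59, 58, 57, 56, 51, 45, 45, 49, 50, 81, 109, 135, 131, 77, 74, 44, 42, 44, 45, 46, 48, 47, 47, 48, 46, 45, 46, 48, 48, 42, 27]
```

The nose edge moved from row 200 to 205.5, so the nose is pushed in and stayed there. That explains the zero force. I'll quantify it and see whether it springs out.

```bash
python3 - <<'E'
from h import *
def edge(i):
    p=i[192:230,312:319].astype(float).mean((1,2)); k=[r for r in range(len(p)-6) if (p[r+1:r+7]<75).all() and p[r]>=75][-1]
    return 192+k+(p[k]-95)/(p[k]-p[k+1]), p
for n in range(4):
    W=cam('wrist');t=manip.state()['tool_pos'];print(t,edge(W['img'])[0])
e3=edge(cv2.imread('pics/w3.png'))[0];print('w3',e3)
def z(v):
    o,d=ray(W,315,v);return (o+d*((t[0]+.007-o[0])/d[0]))[2]-t[2]
print([z(v) for v in(e3,edge(W['img'])[0])])
E
```

```text
[0.56172988 0.20314317 0.18515766] 205.60034453057708
[0.56172806 0.20311044 0.18505124] 205.59278350515464
[0.56179997 0.20311601 0.18507409] 205.5956896551724
[0.56186236 0.20313017 0.18513206] 205.59659574468085
w3 199.22922252010724
[np.float64(-0.07697488379949893), np.float64(-0.06459954425347533)]
```

Call:
{"name": "send_rows", "arguments": {"plan": [[0, 0, 0, 0, 0, 0, 10], [0, 0, 0, 0, 0, 0, 10], [0, 0, 0, 0, 0, 0, 10]], "squeeze": 50}}

```text
time: 19.62
tool_pos: [0.5622, 0.2032, 0.1859]
tcp_rot: [0.0, 0.999, -0.045, -0.0]
force: [0.1, 0.4, -2.8]
grip_width: 0.246
finger_force: 97.7
```

```bash
cat >> h.py <<'E'
def edge(i):
    p=i[192:230,312:319].astype(float).mean((1,2)); k=[r for r in range(len(p)-6) if (p[r+1:r+7]<75).all() and p[r]>=75][-1]
    return 192+k+(p[k]-95)/(p[k]-p[k+1])
E
python3 - <<'E'
from h import *
W=cam('wrist');t=manip.state()['tool_pos'];print(t,edge(W['img']))
w3=cv2.imread('pics/w3.png'); 
for i in(w3,W['img']):
    for r in range(174,202,2): print(r,i[r,302:330].mean(1).round().astype(int).tolist())
E
```

```text
[0.56221797 0.20326415 0.18592803] 205.59605488850772
174 [144, 146, 147, 147, 148, 149, 148, 150, 151, 151, 149, 148, 149, 148, 146, 143, 139, 139, 138, 138, 141, 144, 145, 146, 144, 144, 144, 143]
176 [147, 146, 146, 146, 147, 148, 125, 103, 83, 72, 100, 94, 95, 95, 94, 99, 104, 108, 129, 148, 146, 139, 139, 137, 136, 139, 142, 143]
178 [144, 146, 151, 140, 101, 94, 88, 103, 110, 106, 114, 170, 167, 161, 173, 135, 133, 130, 94, 97, 106, 131, 149, 144, 143, 141, 138, 137]
180 [147, 150, 95, 86, 87, 109, 116, 112, 70, 180, 175, 170, 168, 168, 169, 173, 162, 121, 179, 167, 131, 102, 109, 133, 149, 147, 146, 145]
182 [134, 88, 67, 96, 117, 117, 112, 92, 77, 114, 178, 169, 168, 167, 168, 171, 174, 59, 179, 171, 173, 131, 107, 108, 135, 148, 147, 147]
184 [102, 87, 91, 100, 121, 112, 112, 113, 75, 102, 182, 172, 169, 169, 173, 175, 115, 131, 173, 169, 169, 173, 136, 109, 112, 135, 147, 145]
186 [87, 94, 77, 77, 119, 111, 111, 112, 117, 102, 113, 93, 91, 90, 90, 104, 165, 170, 168, 168, 170, 177, 58, 115, 113, 125, 154, 153]
188 [89, 94, 78, 36, 88, 117, 112, 116, 112, 110, 181, 174, 170,
[... 2131 characters left out ...]
113, 135]
192 [146, 147, 131, 93, 100, 106, 103, 38, 43, 49, 60, 78, 73, 99, 100, 104, 89, 110, 94, 56, 55, 52, 82, 118, 120, 116, 118, 141]
194 [144, 144, 148, 145, 95, 101, 104, 105, 101, 54, 43, 46, 46, 48, 50, 52, 53, 52, 53, 53, 79, 112, 115, 115, 112, 131, 148, 146]
196 [143, 143, 143, 145, 145, 128, 108, 102, 106, 110, 109, 107, 108, 109, 110, 110, 111, 117, 115, 121, 115, 111, 107, 125, 144, 98, 101, 100]
198 [139, 139, 139, 141, 142, 144, 146, 140, 130, 111, 105, 106, 110, 110, 111, 112, 112, 114, 113, 113, 128, 138, 138, 139, 142, 81, 87, 89]
200 [143, 140, 140, 139, 138, 138, 138, 140, 142, 143, 143, 144, 141, 140, 141, 140, 140, 143, 142, 147, 145, 146, 144, 145, 147, 82, 89, 90]
```

The patch comparison shows the pip now sunken: its wall and shadow are 3 px wide where the rim was 1 px, so the dent is made. By kinematics the travel was about 11 mm, and no force over the limit was seen. Now I return the punch by reversing the commanded shifts (-3.9, -420.5, -89.7).

Call:
{"name": "send_rows", "arguments": {"plan": [[0, -30, 0, 0, 0, 0, 10], [0, -75, 0, 0, 0, 0, 10], [0, -125, 0, 0, 0, 0, 10], [0, -175, 0, 0, 0, 0, 10], [0, -220, 0, 0, 0, 0, 10]]}}

```text
time: 20.3
tool_pos: [0.5622, -0.0186, 0.1862]
tcp_rot: [0.0, 0.999, -0.045, 0.0]
force: [0.7, 0.2, -3.1]
grip_width: 0.241
finger_force: 97.5
```

Call:
{"name": "send_rows", "arguments": {"plan": [[-1, -50, 0, 0, 0, 0, 10], [-2, -100, 0, 0, 0, 0, 10], [-3, -145, 0, 0, 0, 0, 10], [-3.9, -180, 0, 0, 0, 0, 10], [-3.9, -200.5, 0, 0, 0, 0, 10]]}}

```text
time: 20.92
tool_pos: [0.558, -0.2193, 0.186]
tcp_rot: [0.0, 0.999, -0.046, 0.0]
force: [-0.1, 0.5, -2.2]
grip_width: 0.248
finger_force: 97.5
```

Call:
{"name": "send_rows", "arguments": {"plan": [[0, 0, 0, 0, 0, 0, 10], [0, 0, 0, 0, 0, 0, 10], [0, 0, -15, 0, 0, 0, 10], [0, 0, -30, 0, 0, 0, 10], [0, 0, -30, 0, 0, 0, 10]]}}

```text
time: 21.55
tool_pos: [0.5574, -0.2163, 0.1541]
tcp_rot: [-0.0, 0.999, -0.045, -0.002]
force: [-0.9, -0.2, -2.8]
grip_width: 0.248
finger_force: 97.5
```

```bash
python3 - <<'E'
from h import *
W=cam('wrist','w8.png');W=cam('wrist','w8.png');s=manip.state();t=s['tool_pos'];print(t,s['force'],s['time'])
i=W['img'];print(proj(W,(.558,-.2178,.06)), proj(W,(t[0],t[1],t[2]-.07)))
for r in range(180,232,3): print(r,i[r,294:338,1].tolist())
E
```

```text
[ 0.5582042  -0.21702036  0.15546885] [ 1.59675066 -0.5109863  -3.6805931 ] 21.65
(np.float64(316.3948300691179), np.float64(199.98016996152293)) (np.float64(315.18190149744146), np.float64(212.61540599246928))
180 [88, 88, 87, 88, 89, 87, 86, 88, 88, 87, 87, 87, 87, 87, 87, 86, 85, 86, 86, 85, 85, 86, 86, 87, 86, 86, 84, 86, 85, 86, 85, 85, 85, 84, 84, 84, 85, 86, 84, 84, 86, 86, 85, 85]
183 [87, 86, 88, 87, 88, 86, 86, 87, 87, 87, 87, 87, 85, 86, 86, 86, 86, 87, 85, 85, 86, 86, 87, 84, 87, 86, 84, 84, 86, 84, 85, 85, 85, 84, 85, 85, 85, 83, 84, 84, 84, 82, 85, 84]
186 [87, 85, 86, 86, 86, 87, 86, 86, 86, 86, 86, 87, 85, 86, 86, 89, 87, 89, 88, 90, 89, 82, 82, 90, 90, 90, 88, 88, 86, 85, 86, 84, 85, 85, 85, 83, 85, 85, 85, 86, 84, 85, 85, 84]
189 [87, 86, 87, 87, 85, 86, 87, 87, 86, 87, 88, 88, 90, 83, 59, 42, 38, 55, 56, 44, 52, 49, 50, 58, 43, 44, 52, 58, 58, 58, 64, 83, 87, 88, 85, 85, 85, 84, 85, 85, 85, 85, 83, 84]
192 [87, 87, 86, 85, 86, 85, 87, 86, 85, 88, 82, 53, 51, 53, 43, 32, 27, 30, 30, 29, 32, 29, 31, 31, 31, 32, 29, 31, 34, 36, 45, 63, 59, 60, 77, 86, 86, 85, 84, 84, 
[... 1668 characters left out ...]
, 82, 82, 84, 86, 69, 62, 60, 61, 59, 61, 61, 58, 59, 57, 57, 56, 58, 58, 55, 53, 53, 52, 51, 49, 49, 49, 48, 47, 47, 46, 49, 54, 53, 52, 51, 54, 52, 54, 52]
225 [83, 82, 83, 84, 83, 79, 57, 61, 61, 61, 63, 64, 50, 51, 53, 42, 46, 35, 32, 33, 29, 30, 28, 30, 34, 33, 29, 33, 37, 44, 47, 52, 50, 48, 49, 47, 48, 46, 48, 52, 54, 52, 52, 53]
228 [83, 82, 84, 76, 57, 60, 61, 64, 56, 45, 34, 25, 27, 52, 75, 78, 48, 53, 55, 56, 57, 54, 56, 57, 51, 51, 49, 49, 48, 47, 46, 40, 35, 20, 28, 35, 45, 50, 49, 46, 43, 52, 54, 52]
231 [82, 85, 88, 42, 44, 54, 30, 42, 77, 72, 66, 62, 64, 64, 53, 47, 40, 35, 33, 32, 28, 28, 30, 29, 30, 31, 31, 34, 38, 48, 55, 52, 51, 49, 48, 47, 48, 28, 25, 39, 47, 44, 52, 52]
```

The hole and nose are aligned (both centred at column 316). Lowering into the stand.

Call:
{"name": "send_rows", "arguments": {"plan": [[0, 0, -12, 0, 0, 0, 10], [0, 0, -20, 0, 0, 0, 10], [0, 0, -28, 0, 0, 0, 10], [0, 0, -36, 0, 0, 0, 10], [0, 0, -36, 0, 0, 0, 10]]}}

```text
time: 22.28
tool_pos: [0.5579, -0.2171, 0.1192]
tcp_rot: [-0.0, 0.999, -0.045, -0.001]
force: [-0.3, -0.3, -2.8]
grip_width: 0.246
finger_force: 97.5
```

Call:
{"name": "send_rows", "arguments": {"plan": [[0, 0, -8, 0, 0, 0, 10], [0, 0, -16, 0, 0, 0, 10], [0, 0, -21, 0, 0, 0, 10], [0, 0, -22.5, 0, 0, 0, 10], [0, 0, -22.5, 0, 0, 0, 10]]}}

```text
time: 22.9
tool_pos: [0.5584, -0.2173, 0.0975]
tcp_rot: [0.0, 0.999, -0.045, 0.0]
force: [0.1, 0.1, -3.8]
grip_width: 0.246
finger_force: 97.9
```

Call:
{"name": "send_rows", "arguments": {"plan": [[0, 0, -0.7, 0, 0, 0, 10], [0, 0, -0.7, 0, 0, 0, 10], [0, 0, -0.7, 0, 0, 0, 10]]}}

```text
time: 23.28
tool_pos: [0.5586, -0.2173, 0.0971]
tcp_rot: [0.0, 0.999, -0.045, 0.0]
force: [-0.4, 0.6, 2.8]
grip_width: 0.248
finger_force: 98.3
```

Call:
{"name": "send_rows", "arguments": {"plan": [[0, 0, -0.5, 0, 0, 0, 10], [0, 0, -0.5, 0, 0, 0, 10], [0, 0, -0.5, 0, 0, 0, 10]]}}

```text
time: 23.65
tool_pos: [0.5586, -0.2173, 0.0971]
tcp_rot: [0.0, 0.999, -0.045, 0.0]
force: [-1.1, 0.9, 7.8]
grip_width: 0.248
finger_force: 99.0
```

Seated at the same TCP height as at the pick-up (0.097), with 7.8 N of contact. Releasing.

Call:
{"name": "send_rows", "arguments": {"plan": [[0, 0, 0, 0, 0, 0, 40], [0, 0, 0, 0, 0, 0, 60], [0, 0, 0, 0, 0, 0, 85], [0, 0, 0, 0, 0, 0, 85], [0, 0, 0, 0, 0, 0, 85]]}}

```text
time: 24.28
tool_pos: [0.5583, -0.2172, 0.0962]
tcp_rot: [-0.0, 0.999, -0.045, -0.0]
force: [-0.9, 0.4, 0.4]
grip_width: 0.997
finger_force: 0.0
```

Call:
{"name": "send_rows", "arguments": {"plan": [[0, 0, 15, 0, 0, 0, 85], [0, 0, 50, 0, 0, 0, 85], [0, 0, 100, 0, 0, 0, 85], [0, 0, 155, 0, 0, 0, 85], [0, 0, 155, 0, 0, 0, 85]]}}

```text
time: 24.9
tool_pos: [0.5603, -0.2181, 0.2567]
tcp_rot: [0.001, 0.999, -0.045, 0.004]
force: [-0.9, -0.5, -0.4]
grip_width: 0.995
finger_force: 0.0
```

```bash
python3 - <<'E'
from h import *
cam('wrist');W=cam('wrist','w9.png');s=manip.state();t=s['tool_pos'];print(t,s['force'],s['time'],s['grip_width'])
hsv=cv2.cvtColor(W['img'],cv2.COLOR_BGR2HSV)
u,v=map(int,proj(W,(.558,-.2178,.155)));x0,y0=u-40,v-60
blk=((W['img'].max(2)<45).astype(np.uint8)*255)[y0:v+40,x0:u+40]
n,l,st,ce=cv2.connectedComponentsWithStats(blk)
for k in range(1,n):
    if st[k,4]>100: print('dark',st[k,:2]+[x0,y0],st[k,2:],ce[k]+[x0,y0])
print('pred cap',proj(W,(.558,-.2178,.155)),'shoulder',proj(W,(.558,-.2178,.06)))
# same mask with earlier shot w2 is in crop; compare scene/side before/after
for n in('scene','side'):
    a=cv2.imread(f'pics/{n}0.png');b=cam(n)['img']
    d=(cv2.absdiff(a,b).max(2)>35).astype(np.uint8)
    c={'scene':(slice(170,245),slice(215,275)),'side':(slice(125,190),slice(315,360))}[n]
    print(n,d[c].sum()); ys,xs=np.nonzero(d[c]); 
    # cap/grip dark pixels before and after
    for i in(a,b):
        m=(i[c].max(2)<60); yy,xx=np.nonzero(m); print(m.sum(),xx.mean(),yy.mean(),yy.min())
E
```

```text
[ 0.55831963 -0.21717459  0.25242669] [-0.12298949 -0.1992456  -0.36968024] 25.0 0.9979321422609351
dark [299 166] [  34   50 1220] [316.34344262 191.95081967]
pred cap (np.float64(315.217050726495), np.float64(200.63936286503582)) shoulder (np.float64(315.4135392365572), np.float64(169.74255566577207))
scene 63
420 19.773809523809526 24.326190476190476 8
334 20.81437125748503 23.005988023952096 8
side 292
526 21.41444866920152 36.78326996197718 2
546 22.075091575091577 36.55860805860806 3
```

The punch stands home and upright: the cap's top row is within 1 px of the start picture in both bench views. The gripper is clear, so I hand in.

```bash
python3 -c "
from bench import manip
print(manip.job_done())"
```

```text
the job is handed in; nothing more can be done
None
```

I pressed the punch through the guide until the spring snapped and stood it back in its blue stand upright and let go; images suggest a dent of about 2 mm (not measured), but the nose then stayed pushed in by about 12 mm (±1 mm) instead of springing out, so contact with the end stop isn't ruled out, though no force reading passed about 11 N.

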